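# Put the slip printer back to work

### The arm

A 6-joint arm with a two-finger parallel gripper is mounted at the origin on the work surface. World frame = base frame: x ahead of the robot, y to its left, z up, the work surface at z = 0. Lengths are in m, angles in rad, forces in N, time in s.
With the tool pointing down it reaches from about 0.35 to 0.975 m from the base axis. Payload 4.9 kg.
Tool frame: the origin (TCP) lies midway between the tips of the shut fingers; the grasp point (between the pads) lies 19 mm behind it; z points along the fingers, y is the line along which they close (so a half turn about z gives the same grasp; the last joint's range is limited). The gripper opens to 85 mm and grips with 20 to 120 N. Pads are 22 mm wide; open, the fingers measure 114 mm over their backs; the gripper's body (76 mm by 85 mm) begins 54 mm behind the grasp point. The pads swing forward as they close: fully open they stand 13 mm farther back than shut.
Start: joints at [1.212, 0.053, 1.613, -0, 1.476, -0.119], TCP at [0.148, 0.607, 0.231] pointing down, gripper open.
Joint ranges: [-3.01, 3.01], [-1.01, 2.22], [0.06, 2.58], [-1.02, 4.17], [0.09, 2.62], [-3.14, 3.14]. Speed limits (rad/s): [2.57, 2.57, 3.14, 3.14, 3.14, 3.14].

### API

Orientations are given as a rotation vector (axis times angle).
In Python, from station import ctrl, optics, job gives the robot as it stands.
- The arm moves only by the shell command python3 -m jog 'ROWS' [OPENING] [FORCE]. ROWS is JSON, a list of rows, each a list of 2 entries, a list of its own where there are three numbers: the shift along the tool's x, y, z in m, then the turn, a rotation vector about the tool's x, y, z in rad. A call has 1 to 5 rows; each row is the pose to reach, as a shift and turn from the pose commanded when the call began, along the tool's axes at that moment; what a row does not reach only later rows make up. A row lasts 1/10 s, in which the tool goes at most 50 mm and 8.59 degrees, less where a joint would pass 70% of its speed; a pose out of reach is approached as far as the arm can. A call with a gripper value outside its range is refused whole. OPENING is the opening, from 0 (shut) to 1 (fully open), set as the call begins (- or left out, the last holds). The fingers move at their own pace and stop on an object; FORCE is the grip in N (left out, the last holds). Time passes only in rows, so rows that repeat a pose let the fingers close. It gives the time, the measured TCP pose, the force, the opening and the grip force at its end, in the units of the state.
- ctrl.get_obs(): the state, without advancing time (a new reading comes with each control period).
- optics.get_image(name): name is "side" or "top"; returns a dict with "image" (400x640x3 uint8, blue, green, red), "fx", "fy", "cx", "cy" (pixels), "D" ([k1, k2, p1, p2, k3] as OpenCV has them; the pictures are not rectified), "rvec" (rotation vector, rad) and "tvec" (3), from world to camera coordinates, as OpenCV has them. Camera axes: x right, y down, z forward; pixel columns grow to the right and rows downward; lengths in m; the calibration is good to about 2 mm. A picture is of the moment at which its call begins. There is no depth.
- job.finish_job(): hands the job in; it is judged then, once.
The state is a dict: "t": time; "q": joint angles; "dq": joint speeds; "effort": joint torques, N m; "tool_pos": TCP position; "tool_rot": TCP orientation; "contact_force": force on the tool from outside, world axes, zero at the start; "wrist_torque": the same for the moment, N m; "opening": finger opening in m; "grip_force": force on a finger pad.
Only numpy, scipy, OpenCV 4.12 (cv2) and the standard library are available. Lean on these libraries where they do the work, as an engineer would, in place of code of your own. Each camera call takes 0.05 s, during which the arm holds its last target. There are 200 camera calls.

### The job

The slip printer on the doctor's desk has been reloaded; get it printing, in this order: push its open cover down until it is fully shut, press the raised, white-marked end of the black rocker all the way down to switch it on, then press the green key all the way in and let it spring back. Do not press the rocker before the cover is shut or the green key before the rocker is on. Leave the red key and the things standing round the printer alone, and nothing needs to be gripped or lifted.

Things in the scene. Friction and masses are not known exactly. Their poses are not given: they have to be found in the camera images.
- printer: Beige slip printer, fixed to the desk, 200 (x) by 270 (y) mm. Origin: centre of its underside, on the desk. Its own axes: z up, +y towards the cover's hinge. The low control deck (its -y side, local y -135 to -35 mm) is 60 mm high and carries the three controls; the paper bay (local y -35 to +135 mm) has walls up to 105 mm. The controls stand in a row along local x at local y = -90 mm, at local x = -60, 0 and +60 mm; which control is at which place changes.
- cover (a joint): Angle of the paper bay's cover in rad: 0 fully shut (lying level on the bay), growing as it opens. It starts half open, 0.45 to 0.85, and its stiff hinge keeps it where it is left; 1 to 3 N at its free edge pushes it down; it stops solidly at 0.
- cover_hinge (a point): Point at mid-length of the cover's hinge axis, which runs along the printer's x axis, 130 mm to +y of the printer's origin and 110 mm above the desk. The cover, a light plate 190 mm (along the hinge) by 163 mm, 8 mm thick with its mid-plane through the hinge axis, reaches from here towards the printer's -y side, over the bay; open, its free edge stands up.
- cover_edge (a point): Middle of the cover's free edge, on its upper face (blue strip along that edge); 163 mm from the hinge axis. 114 mm above the desk when shut. It moves with the cover.
- rocker (a joint): Tilt of the black rocker switch in rad: 0 to about 0.04 off (as it starts: the white-marked outer end raised), 0.36 fully on (that end down, its half of the rocker level). It stays where it is left; about 3 to 5 N on the marked end moves it.
- rocker_pad (a point): Where to press the rocker: on top of its raised white-marked half, 18 mm from the pivot towards the printer's -y side; moves with the rocker (off: about 84 mm above the desk, on: about 78 mm). The rocker is 26 mm wide (printer x) by 50 mm long (printer y), its pivot along printer x at the middle of its length, 74 mm above the desk.
- start_key (a joint): Travel of the green round push key in m: 0 up, 0.006 fully in. Springs back. 1.5 N starts it, 5 N takes it fully in.
- start_key_top (a point): Centre of the top of the green key (cap 24 mm across, in a grey housing 40 mm across), about 78 mm above the desk when up; it moves straight down.
- stop_key (a joint): Travel of the red round push key in m: 0 up, 0.006 fully in. Same make as the green key. Not to be pressed.
- stop_key_top (a point): Centre of the top of the red key, about 78 mm above the desk.
- pill_bottle: Loose amber pill jar with white cap, 44 mm across, 85 mm high, beside the control deck. Origin: centre of its underside. A bystander.
- carton: Loose flat white and blue medicine carton, 50 by 110 by 24 mm high, on the robot's side of the printer. Origin: centre of its underside. A bystander.
- mug: Loose white mug, 76 mm across, 85 mm high, beyond the printer. Origin: centre of its underside. A bystander.

How it is judged:
By the outcome, as a careful person would: the job done as asked, in the order asked, and still so for the second after the job is handed in, with the robot touching nothing.
It also fails if it takes over 45 s, if anything falls off the work surface, if the arm or the gripper's body presses on something with over 40 N, if the wrist force passes 120 N, or if a joint passes its speed limit or range.

## Working session

There is one attempt and no reset: what is moved stays moved. The work goes in short steps, Python scripts to look and compute and a shell command to move; the robot and the scene stay as the last step left them, time stands still between calls to the robot, and variables do not carry over. Pictures are saved under pics/ and viewed, at most 10 in all, crops included, and the job is handed in when it is done.

```bash
mkdir -p pics; ls
python3 - <<'E'
from station import ctrl, optics
import cv2, json
for n in ("side","top"):
    d=optics.get_image(n); cv2.imwrite(f"pics/{n}0.png",d["image"])
    print(n,{k:v for k,v in d.items() if k!="image"})
print(ctrl.get_obs())
E
```

```text
pics
side {'fx': 432.00376686773416, 'fy': 432.00376686773416, 'cx': 312.57947328376764, 'cy': 194.3967834611556, 'D': array([-0.00849111,  0.        ,  0.        ,  0.        ,  0.        ]), 'rvec': array([ 2.07551629, -1.21550939,  0.50713631]), 'tvec': array([-0.26411443,  0.43032941,  0.49336232])}
top {'fx': 464.6583355158562, 'fy': 464.6583355158562, 'cx': 315.8126507004178, 'cy': 205.7533613609286, 'D': array([-0.12465926,  0.        ,  0.        ,  0.        ,  0.        ]), 'rvec': array([ 2.164039  , -2.14403928,  0.14769279]), 'tvec': array([0.03384253, 0.60898161, 0.77894858])}
{'t': 0.1, 'q': array([ 1.21203855e+00,  5.33343756e-02,  1.61415746e+00,  9.03962922e-06,
        1.47599322e+00, -1.18976566e-01]), 'dq': array([ 7.61016481e-04, -4.14794135e-04, -4.82444231e-03,  1.72957319e-03,
       -2.47952722e-03,  4.83951443e-05]), 'effort': array([ 2.86731074e-04, -3.94900596e+01, -3.71364713e+01, -1.29167311e-04,
        3.85712789e-03,  9.12400422e-08]), 'tool_pos': array([0.14821553, 0.60659303, 0.23015851]), 'tool_rot': array([-3.75692383e-01, -3.11858675e+00,  2.88440380e-03]), 'contact_force': array([-0.21841929, -0.55582268,  0.70159099]), 'wrist_torque': array([ 0.04331276, -0.00632188,  0.00535658]), 'grip_force': 0.0, 'opening': 0.0851869038928849}
```

View pics/side0.png

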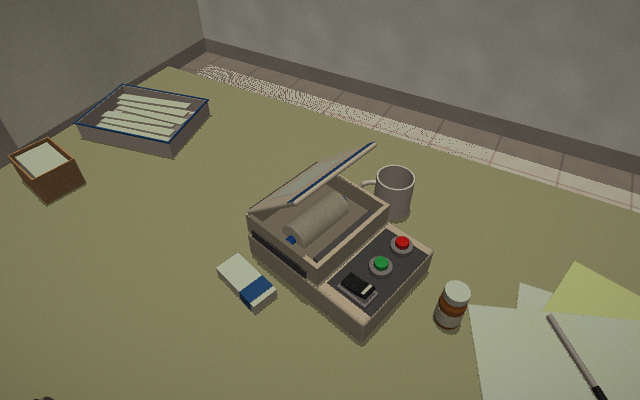

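View pics/top0.png

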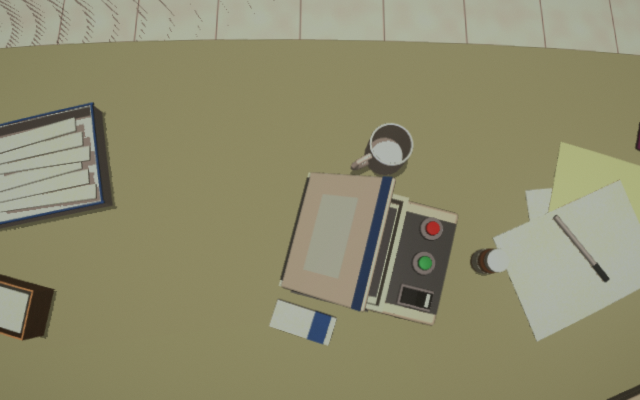

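The side view shows the cover half open, with its blue edge running from (290,203) to (375,144). Green is at (381,264), red at (402,242) and the rocker at (357,288), with its white end facing the pill jar. In the top view red is at (432,229), green at (425,263), the rocker's white mark at (427,299) and the blue strip runs (390,180)–(360,305).

```bash
cat > h.py <<'E'
import cv2, numpy as np
from station import ctrl, optics
from scipy.spatial.transform import Rotation as R
def ray(d,p):
    K=np.array([[d["fx"],0,d["cx"]],[0,d["fy"],d["cy"]],[0,0,1]])
    u=cv2.undistortPoints(np.array([[p]],float),K,d["D"])[0,0]
    r=cv2.Rodrigues(d["rvec"])[0]
    return -r.T@d["tvec"], r.T@np.array([*u,1])
def plane(d,p,z):
    c,v=ray(d,p); return c+v*(z-c[2])/v[2]
def cross(d1,p1,d2,p2):
    c1,v1=ray(d1,p1);c2,v2=ray(d2,p2)
    s=np.linalg.lstsq(np.c_[v1,-v2],c2-c1,rcond=None)[0]
    a,b=c1+s[0]*v1,c2+s[1]*v2
    return (a+b)/2,np.linalg.norm(a-b)
def mask(d,col,box):
    h=cv2.cvtColor(d["image"],cv2.COLOR_BGR2HSV).astype(int);H,S,V=h[...,0],h[...,1],h[...,2]
    m={"green":(H>45)&(H<80)&(S>130)&(V>60),"red":((H<6)|(H>174))&(S>150)&(V>60),
       "blue":(H>100)&(H<125)&(S>110),"white":(S<60)&(V>130)}[col]
    o=np.zeros(m.shape,np.uint8);x0,y0,x1,y1=box
    o[y0:y1,x0:x1]=m[y0:y1,x0:x1]
    n,l,st,ce=cv2.connectedComponentsWithStats(o)
    i=1+np.argmax(st[1:,4]); return (l==i).astype(np.uint8),ce[i],st[i,4]
E
python3 - <<'E'
from h import *
np.set_printoptions(precision=4,suppress=True)
s,t=optics.get_image("side"),optics.get_image("top")
P={}
for c,bs,bt in (("green",(360,245,400,285),(405,245,445,280)),("red",(385,225,420,260),(415,210,450,248)),("white",(360,280,378,300),(420,288,436,310))):
    _,a,n=mask(s,c,bs);_,b,m=mask(t,c,bt); X,e=cross(s,a,t,b);P[c]=X
    print(c,a,n,b,m,X,"gap",e,"planes",plane(s,a,.078),plane(t,b,.078))
ax=P["green"]-P["red"]; print("spacing",np.linalg.norm(ax),np.degrees(np.arctan2(ax[1],ax[0])))
for d,b in((s,(285,140,380,208)),(t,(345,170,400,312))):
    m,c,n=mask(d,"blue",b); q=cv2.boxPoints(cv2.minAreaRect(cv2.findNonZero(m)));print("strip",c,n,q.round(1).tolist())
for d,n in((s,"s"),(t,"t")): pass
crop=cv2.resize(s["image"][130:350,230:480],None,fx=3,fy=2.7);cv2.imwrite("pics/c1.png",cv2.resize(s["image"][130:330,240:480],None,fx=3,fy=3)[:600,:800])
E
```

```text
green [380.9065 262.741 ] 139 [424.5 262.5] 120 [ 0.51   -0.1435  0.0784] gap 0.0015067261907844422 planes [ 0.5108 -0.144   0.078 ] [ 0.5097 -0.1429  0.078 ]
red [401.7959 242.1361] 147 [432.3165 227.8849] 139 [ 0.5681 -0.1578  0.0778] gap 0.0009161405461149638 planes [ 0.5683 -0.1582  0.078 ] [ 0.5678 -0.1573  0.078 ]
white [366.3429 289.1143] 35 [426.814  300.2093] 43 [ 0.4481 -0.1449  0.0853] gap 0.001417227355911691 planes [ 0.4532 -0.1441  0.078 ] [ 0.4472 -0.146   0.078 ]
spacing 0.059763472860114145 166.18241315417077
strip [328.4032 173.1344] 186 [[287.70001220703125, 201.60000610351562], [371.0, 140.60000610351562], [372.20001220703125, 142.1999969482422], [288.8999938964844, 203.3000030517578]]
strip [371.2379 243.1641] 975 [[351.70001220703125, 307.5], [383.70001220703125, 176.5], [391.0, 178.1999969482422], [359.0, 309.20001220703125]]
```

View pics/c1.png

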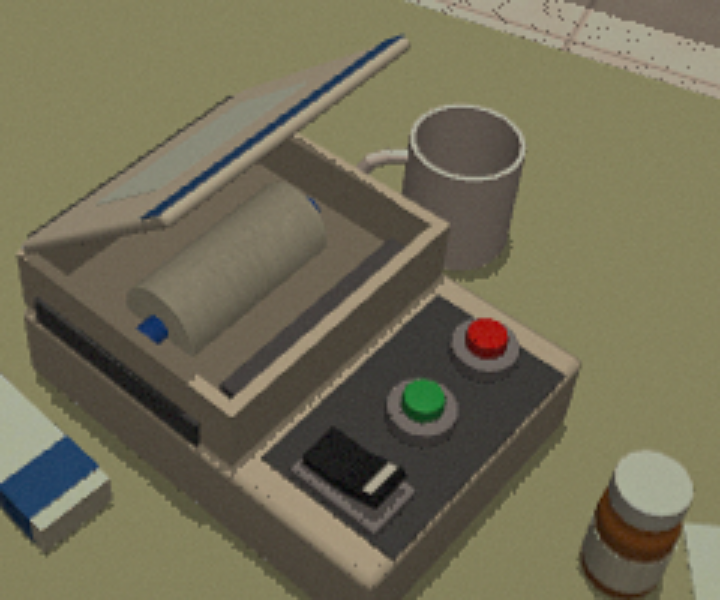

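The crop confirms the layout: the rocker is on the robot's side with its white end towards −y local, green is in the middle, red is on the far side, and the mug and jar are clear. The key spacing comes out at 59.8 mm and the heights at 78 mm, both as specified. Next I'll work out the printer frame, the cover angle and the moves.

```bash
cat >> h.py <<'E'
G=np.array([.5098,-.1435,.078]); yaw=np.radians(76.18)
ex=np.array([np.sin(yaw),-np.cos(yaw),0]); ey=np.array([np.cos(yaw),np.sin(yaw),0])
O=G+.09*ey; O[2]=0
def W(x,y,z): return O+x*ex+y*ey+np.array([0,0,z])
def L(p): p=np.asarray(p)-O; return np.array([p@ex,p@ey,p[2]])
def togo(target):
    o=ctrl.get_obs(); r=R.from_rotvec(o["tool_rot"])
    w=R.from_matrix(np.c_[ey,ex,[0,0,-1]]); v=R.from_matrix(np.c_[-ey,-ex,[0,0,-1]])
    print("t",o["t"],"pos",o["tool_pos"],"local",L(o["tool_pos"]),"F",o["contact_force"],"q6",o["q"][5])
    print("shift tool axes",r.inv().apply(target-o["tool_pos"]),"turn A",(r.inv()*w).as_rotvec(),"turn B",(r.inv()*v).as_rotvec())
E
python3 - <<'E'
from h import *
np.set_printoptions(precision=4,suppress=True)
s,t=optics.get_image("side"),optics.get_image("top")
X,e=cross(s,(328.4,173.1),t,(371.2,243.2)); l=L(X); print("strip mid",X,e,"local",l,"th",np.arctan2(l[2]-.11,.13-l[1]),"r",np.hypot(l[2]-.11,.13-l[1]))
for a,b in (((288.3,202.5),(355.4,308.3)),((371.6,141.4),(387.3,177.4))): print("end",L(cross(s,a,t,b)[0]),cross(s,a,t,b)[1])
_,a,n=mask(t,"white",(420,288,436,310));print("white local",L(plane(t,a,.085)))
print(R.from_rotvec(ctrl.get_obs()["tool_rot"]).as_matrix())
togo(W(0,.015,.30))
E
```

```text
strip mid [ 0.5329 -0.035   0.2099] 0.00531825213981037 local [-0.0035  0.0209  0.2099] th 0.7411584078470903 r 0.14789505224135985
end [-0.0938  0.0198  0.2127] 0.001402465749880385
end [0.0938 0.0182 0.217 ] 0.002909240988073877
white local [-0.0601 -0.1057  0.085 ]
[[-0.9714  0.2376 -0.0003]
 [ 0.2376  0.9714 -0.0007]
 [ 0.0001 -0.0007 -1.    ]]
t 0.3 pos [0.1484 0.6069 0.2309] local [-0.5302  0.5523  0.2309] F [-0.9069 -0.4959 -0.5605] q6 -0.11897420197604164
shift tool axes [-0.5295 -0.5381 -0.0688] turn A [-0.0007  0.0005  1.5722] turn B [-0.0005 -0.0007 -1.5694]
```

The tool's axes already line up with the printer's: tool x = −ex, y = ey, z down. The cover stands at about 0.74 rad, and the strip ends at ±94 mm agree with its 190 mm width. I'll shut the fingers and go above the cover at local (0, 0.04, 0.30).

```bash
python3 -m jog '[[[-0.035,-0.034,-0.035],[0,0,0]],[[-0.07,-0.068,-0.07],[0,0,0]],[[-0.105,-0.102,-0.07],[0,0,0]],[[-0.14,-0.136,-0.07],[0,0,0]],[[-0.175,-0.17,-0.07],[0,0,0]]]' 0 20
python3 -m jog '[[[-0.035,-0.034,0],[0,0,0]],[[-0.07,-0.068,0],[0,0,0]],[[-0.105,-0.102,0],[0,0,0]],[[-0.14,-0.136,0],[0,0,0]],[[-0.175,-0.17,0],[0,0,0]]]'
python3 - <<'E'
from h import *
togo(W(0,.04,.30))
E
```

```text
t: 0.8
tool_pos: [0.2716, 0.4105, 0.3022]
tool_rot: [0.374, 3.118, 0.003]
contact_force: [1.0, -0.4, -0.6]
opening: 0.0127
grip_force: 0.0
t: 1.3
tool_pos: [0.4011, 0.2034, 0.3014]
tool_rot: [0.375, 3.118, 0.001]
contact_force: [1.5, 0.9, 0.9]
opening: -0.0
grip_force: 0.0
t 1.3 pos [0.40106722 0.20337615 0.30144481] local [-0.18844422  0.22086115  0.30144481] F [1.50137445 0.85156698 0.87637422] q6 -1.0276192079780988
shift tool axes [-0.18816609 -0.18115001  0.00150437] turn A [1.24535009e-03 2.28756580e-04 1.57232505e+00] turn B [-2.28661034e-04  1.24482994e-03 -1.56926723e+00]
```

```bash
python3 -m jog '[[[-0.036,-0.035,0],[0,0,0]],[[-0.072,-0.07,0],[0,0,0]],[[-0.108,-0.104,0],[0,0,0]],[[-0.144,-0.139,0],[0,0,0]],[[-0.18,-0.173,0],[0,0,0]]]'
python3 -m jog '[[[0,0,0.02],[0,0,0]],[[0,0,0.04],[0,0,0]],[[0,0,0.055],[0,0,0]],[[0,0,0.07],[0,0,0]],[[0,0,0.07],[0,0,0]]]'
python3 - <<'E'
from h import *
togo(W(0,.04,.21))
E
```

```text
t: 1.8
tool_pos: [0.5349, -0.0077, 0.3013]
tool_rot: [0.377, 3.118, 0.0]
contact_force: [0.9, 1.5, 1.4]
opening: 0.0002
grip_force: 0.0
t: 2.3
tool_pos: [0.5328, -0.0051, 0.2284]
tool_rot: [-0.374, -3.115, -0.0]
contact_force: [-0.3, 0.1, 0.2]
opening: 0.0002
grip_force: 0.0
t 2.3 pos [ 0.53280797 -0.00510973  0.22838495] local [-0.01071571  0.04987997  0.22838495] F [-0.27361378  0.11735255  0.16851404] q6 -1.480847309886717
shift tool axes [-0.01077691 -0.00989303  0.0183421 ] turn A [-0.00381306 -0.00310371  1.57278012] turn B [ 0.00310203 -0.00381099 -1.56880694]
```

```bash
python3 -m jog '[[[-0.005,-0.005,0.01],[0,0,0]],[[-0.01,-0.01,0.02],[0,0,0]],[[-0.01,-0.01,0.03],[0,0,0]],[[-0.01,-0.01,0.04],[0,0,0]],[[-0.01,-0.01,0.05],[0,0,0]]]'
python3 -m jog '[[[0,0,0.01],[0,0,0]],[[0,0,0.02],[0,0,0]],[[0,0,0.03],[0,0,0]],[[0,0,0.04],[0,0,0]],[[0,0,0.05],[0,0,0]]]'
python3 - <<'E'
from h import *
togo(W(0,.04,.114))
E
```

```text
t: 2.8
tool_pos: [0.5417, -0.0177, 0.1806]
tool_rot: [0.376, 3.119, 0.0]
contact_force: [0.5, -0.1, 0.9]
opening: -0.0002
grip_force: 0.5
t: 3.3
tool_pos: [0.5415, -0.0178, 0.1304]
tool_rot: [0.376, 3.119, -0.0]
contact_force: [-0.4, -1.1, 0.9]
opening: -0.0001
grip_force: 0.6
t 3.3 pos [ 0.54153348 -0.01775559  0.13035545] local [0.00077795 0.03968448 0.13035545] F [-0.41342297 -1.13674258  0.94909848] q6 -1.5010370649607256
shift tool axes [0.00077796 0.00031981 0.01635536] turn A [-1.29820832e-04  1.74477658e-04  1.57224453e+00] turn B [-1.74408629e-04 -1.29769471e-04 -1.56934812e+00]
```

```bash
python3 -m jog '[[[0,0,0.005],[0,0,0]],[[0,0,0.01],[0,0,0]],[[0,0,0.014],[0,0,0]],[[0,0,0.016],[0,0,0]],[[0,0,0.017],[0,0,0]]]'
python3 - <<'E'
from h import *
import cv2
togo(W(0,.04,.114))
s=optics.get_image("side"); cv2.imwrite("pics/s2.png",cv2.resize(s["image"][110:330,230:480],None,fx=2.5,fy=2.5))
E
```

```text
t: 3.8
tool_pos: [0.5416, -0.0177, 0.1141]
tool_rot: [-0.376, -3.119, -0.0]
contact_force: [-1.3, 0.1, 0.1]
opening: 0.0001
grip_force: 0.4
t 3.8 pos [ 0.54157327 -0.01769162  0.11410862] local [0.00080131 0.03975611 0.11410862] F [-1.31189476  0.14691272  0.11175446] q6 -1.5010065973348405
shift tool axes [0.00080097 0.000245   0.00010867] turn A [-4.65233646e-05 -5.09895079e-05  1.57218287e+00] turn B [ 5.09701938e-05 -4.65057422e-05 -1.56940979e+00]
```

View pics/s2.png

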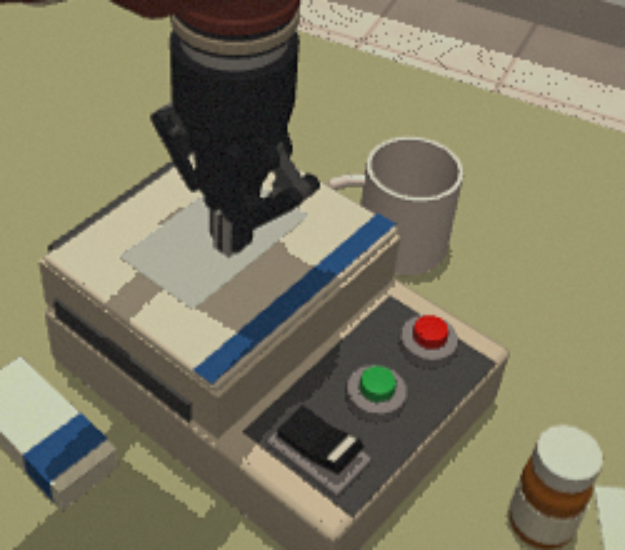

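The cover is down level, with the fingers on its plate and the blue strip at the bay's front wall (crop ~(300,290)). I'll push a little further to seat it against the stop.

```bash
python3 -m jog '[[[0,0,0.001],[0,0,0]],[[0,0,0.0015],[0,0,0]],[[0,0,0.002],[0,0,0]],[[0,0,0.002],[0,0,0]]]'
```

```text
t: 4.25
tool_pos: [0.5418, -0.0176, 0.1139]
tool_rot: [0.375, 3.119, 0.0]
contact_force: [-5.1, 0.7, 8.3]
opening: -0.0001
grip_force: 4.1
```

```bash
python3 -m jog '[[[0,0,0.0015],[0,0,0]],[[0,0,0.0015],[0,0,0]],[[0,0,0.0015],[0,0,0]]]'
python3 -m jog '[[[0,0,-0.01],[0,0,0]],[[0,0,-0.03],[0,0,0]],[[0,0,-0.03],[0,0,0]]]'
python3 - <<'E'
from h import *
np.set_printoptions(precision=4,suppress=True)
togo(W(-.06,-.111,.12))
s,t=optics.get_image("side"),optics.get_image("top")
m,c,n=mask(s,"blue",(300,180,395,265)); m2,c2,n2=mask(t,"blue",(345,160,420,325))
X,e=cross(s,c,t,c2); print(n,n2,"strip",L(X),e)
q=np.argwhere(m)[:,::-1]; i=q[q[:,0].argmin()],q[q[:,0].argmax()]
for p in i: print("end at .114",L(plane(s,p,.114)))
E
```

```text
t: 4.55
tool_pos: [0.5419, -0.0177, 0.1139]
tool_rot: [-0.375, -3.119, 0.0]
contact_force: [-8.6, 0.8, 14.6]
opening: 0.0001
grip_force: 7.5
t: 4.85
tool_pos: [0.5437, -0.0179, 0.1438]
tool_rot: [0.375, 3.113, -0.0]
contact_force: [0.9, -0.3, 0.5]
opening: 0.0003
grip_force: 0.0
t 4.85 pos [ 0.5437 -0.0179  0.1438] local [0.0029 0.04   0.1438] F [ 0.9206 -0.3489  0.469 ] q6 -1.5010270544868036
shift tool axes [ 0.0632 -0.1509  0.0233] turn A [0.0052 0.0043 1.5723] turn B [-0.0043  0.0052 -1.5693]
785 355 strip [-0.0489 -0.0296  0.1532] 0.03743539511257607
end at .114 [-0.0914 -0.0144  0.114 ]
end at .114 [ 0.0955 -0.0283  0.114 ]
```

Contact was solid at 113.9 mm under 15 N, and the strip's ends sit where a shut cover puts them. Next is the rocker.

```bash
python3 -m jog '[[[0.016,-0.038,0],[0,0,0]],[[0.032,-0.076,0],[0,0,0]],[[0.048,-0.114,0],[0,0,0]],[[0.063,-0.151,0],[0,0,0]],[[0.063,-0.151,0.01],[0,0,0]]]'
python3 -m jog '[[[0,0,0.015],[0,0,0]],[[0,0,0.03],[0,0,0]],[[0,0,0.03],[0,0,0]]]'
python3 - <<'E'
from h import *
np.set_printoptions(precision=4,suppress=True)
togo(W(-.06,-.111,.078))
s=optics.get_image("side"); cv2.imwrite("pics/s3.png",cv2.resize(s["image"][110:330,230:480],None,fx=2.5,fy=2.5))
E
```

```text
t: 5.45
tool_pos: [0.4429, -0.1523, 0.1305]
tool_rot: [0.384, 3.117, -0.002]
contact_force: [-0.6, 0.5, -0.0]
opening: -0.0
grip_force: 0.0
t: 5.75
tool_pos: [0.4425, -0.1474, 0.0966]
tool_rot: [-0.373, -3.113, -0.004]
contact_force: [-0.3, -0.3, -0.6]
opening: 0.0
grip_force: 0.0
t 5.75 pos [ 0.4425 -0.1474  0.0966] local [-0.0644 -0.1098  0.0966] F [-0.3261 -0.3019 -0.5996] q6 -1.8138468255695104
shift tool axes [-0.0045 -0.0012  0.0185] turn A [-0.0039 -0.0071  1.5735] turn B [ 0.0071 -0.0039 -1.568 ]
```

View pics/s3.png

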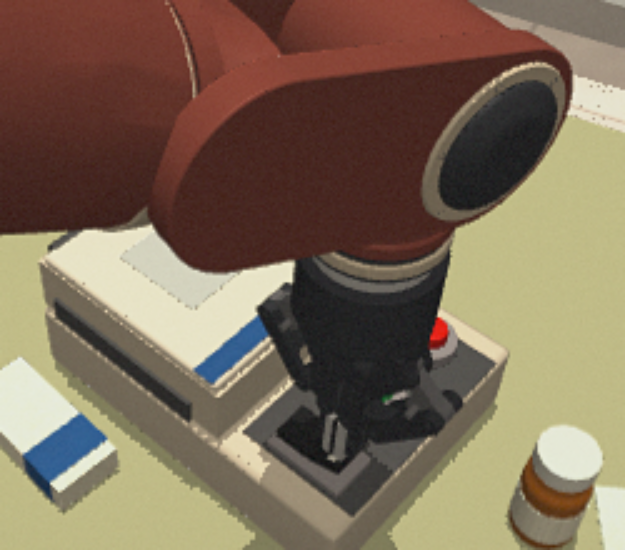

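The cover is lying shut, and the shut fingertips stand just above the rocker's white end (crop ~(335,450)). I'll centre and press.

```bash
python3 -m jog '[[[-0.004,-0.001,0.005],[0,0,0]],[[-0.0045,-0.001,0.010],[0,0,0]],[[-0.0045,-0.001,0.014],[0,0,0]],[[-0.0045,-0.001,0.017],[0,0,0]],[[-0.0045,-0.001,0.019],[0,0,0]]]'
python3 -m jog '[[[0,0,0.001],[0,0,0]],[[0,0,0.0015],[0,0,0]],[[0,0,0.0015],[0,0,0]]]'
python3 - <<'E'
from h import *
np.set_printoptions(precision=4,suppress=True)
togo(W(-.06,-.111,.078))
E
```

```text
t: 6.3
tool_pos: [0.4491, -0.1523, 0.0824]
tool_rot: [0.375, 3.118, -0.003]
contact_force: [-1.0, -1.7, 4.0]
opening: 0.0002
grip_force: 1.9
t: 6.6
tool_pos: [0.449, -0.1517, 0.0805]
tool_rot: [0.376, 3.118, -0.001]
contact_force: [-0.2, -2.5, 2.8]
opening: 0.0001
grip_force: 1.5
t 6.6 pos [ 0.449  -0.1517  0.0805] local [-0.057  -0.1125  0.0805] F [-0.1891 -2.5465  2.7603] q6 -1.8138996922210315
shift tool axes [0.003  0.0015 0.0025] turn A [0.0008 0.0012 1.572 ] turn B [-0.0012  0.0008 -1.5696]
```

```bash
python3 -m jog '[[[0,0,0.001],[0,0,0]],[[0,0,0.002],[0,0,0]],[[0,0,0.003],[0,0,0]],[[0,0,0.004],[0,0,0]],[[0,0,0.004],[0,0,0]]]'
```

```text
t: 7.1
tool_pos: [0.4489, -0.1516, 0.0779]
tool_rot: [-0.375, -3.119, -0.0]
contact_force: [-5.0, 0.2, 13.9]
opening: 0.0001
grip_force: 6.6
```

The rocker is solid at 77.9 mm under 14 N, which is the "on" height. I'll lift, move above green and check.

```bash
python3 -m jog '[[[0,0,-0.012],[0,0,0]],[[0,0,-0.03],[0,0,0]],[[-0.02,0.008,-0.03],[0,0,0]],[[-0.04,0.016,-0.03],[0,0,0]],[[-0.057,0.022,-0.03],[0,0,0]]]'
python3 -m jog '[[[0,0,0],[0,0,0]],[[0,0,0],[0,0,0]]]'
python3 - <<'E'
from h import *
np.set_printoptions(precision=4,suppress=True)
togo(W(0,-.09,.078))
s=optics.get_image("side"); cv2.imwrite("pics/s4.png",cv2.resize(s["image"][150:350,300:460],None,fx=3,fy=3))
E
```

```text
t: 7.6
tool_pos: [0.5094, -0.1426, 0.1056]
tool_rot: [-0.376, -3.118, -0.003]
contact_force: [-0.7, 0.2, 0.1]
opening: 0.0001
grip_force: 0.0
t: 7.8
tool_pos: [0.5083, -0.143, 0.1053]
tool_rot: [-0.375, -3.117, -0.002]
contact_force: [0.9, 0.1, 0.0]
opening: -0.0001
grip_force: 0.0
t 7.8 pos [ 0.5083 -0.143   0.1053] local [-0.0016 -0.0898  0.1053] F [0.8531 0.0887 0.0377] q6 -1.746883532160703
shift tool axes [-0.0016 -0.0002  0.0273] turn A [-0.0014 -0.0026  1.5726] turn B [ 0.0026 -0.0014 -1.569 ]
```

View pics/s4.png

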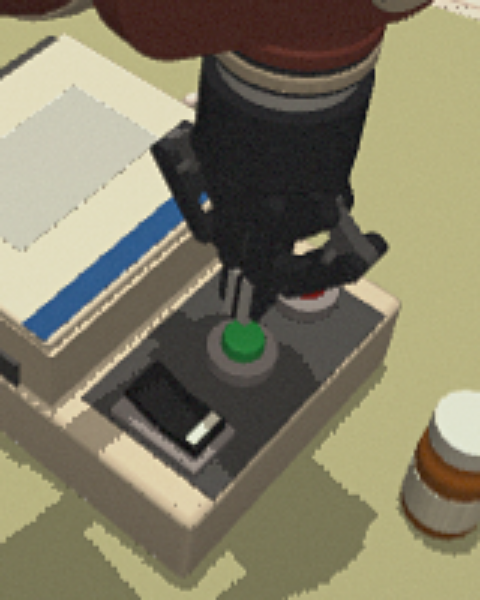

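The rocker's white end is down and its inner end is up, so it's on. The cover is shut and the fingers are directly above the green key (crop ~(243,340)). Now I'll press, shifted 4 mm towards −y to keep the knuckles clear of the cover.

```bash
python3 -m jog '[[[-0.0015,-0.004,0.008],[0,0,0]],[[-0.0015,-0.004,0.016],[0,0,0]],[[-0.0015,-0.004,0.022],[0,0,0]],[[-0.0015,-0.004,0.026],[0,0,0]],[[-0.0015,-0.004,0.029],[0,0,0]]]'
python3 -m jog '[[[0,0,0.001],[0,0,0]],[[0,0,0.002],[0,0,0]],[[0,0,0.003],[0,0,0]],[[0,0,0.003],[0,0,0]]]'
```

```text
t: 8.35
tool_pos: [0.509, -0.1478, 0.0767]
tool_rot: [-0.376, -3.117, -0.0]
contact_force: [-2.3, 0.4, 4.7]
opening: -0.0003
grip_force: 2.2
t: 8.75
tool_pos: [0.5095, -0.1479, 0.0759]
tool_rot: [-0.375, -3.117, 0.0]
contact_force: [-8.3, 1.3, 12.4]
opening: -0.0001
grip_force: 6.2
```

The force is too high for a key at 75.9 mm, so something else is being touched. I'll look.

Run:
```python
from h import *
np.set_printoptions(precision=4,suppress=True)
o=ctrl.get_obs();print(o["contact_force"],o["wrist_torque"],o["tool_pos"])
s,t=optics.get_image("side"),optics.get_image("top"); a=cv2.resize(s["image"][190:310,320:440],None,fx=3.3,fy=3.3,interpolation=2);b=cv2.resize(t["image"][190:310,350:470],None,fx=3.3,fy=3.3,interpolation=2)
c=np.hstack([a,b]);cv2.imwrite("pics/s5.png",np.clip(c*1.6,0,255).astype(np.uint8))
print(c.shape)
```

```text
[-8.2871  1.3204 12.4181] [ 0.3045  1.5075 -0.0424] [ 0.5095 -0.1479  0.0759]
(396, 792, 3)
```

View pics/s5.png

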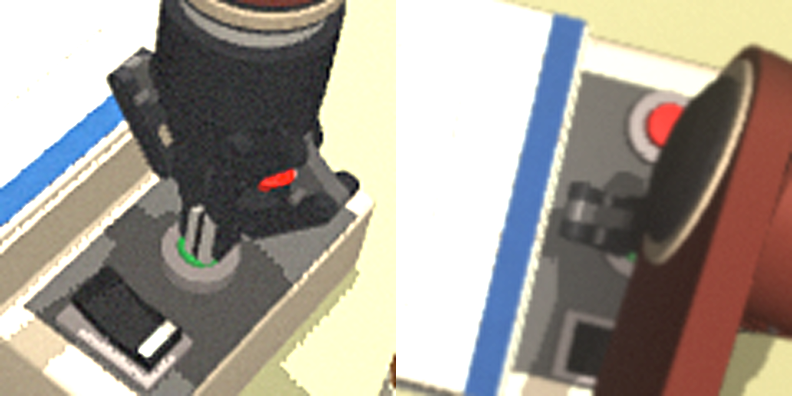

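The tips are on the green key, off its centre (a crescent of green shows at (195,255)), and the top view shows the knuckle beside the blue strip. The wrist torque also puts the contact at the tip, so a 22 mm wide tip sitting 4 mm off centre is probably catching the housing. I'll lift, centre it and press again.

```bash
python3 -m jog '[[[0,0,-0.01],[0,0,0]],[[0,0.004,-0.01],[0,0,0]],[[0.001,0.0045,-0.01],[0,0,0]],[[0.001,0.0045,-0.01],[0,0,0]]]'
python3 - <<'E'
from h import *
np.set_printoptions(precision=4,suppress=True)
togo(W(0,-.09,.078))
t=optics.get_image("top")
for z in(.114,.13,.15): print(z,L(plane(t,(401,255),z)), "strip edge px there", )
E
```

```text
t: 9.25
tool_pos: [0.5096, -0.1428, 0.0836]
tool_rot: [-0.375, -3.119, -0.001]
contact_force: [0.8, -0.2, 0.2]
opening: 0.0002
grip_force: 0.0
t 9.25 pos [ 0.5096 -0.1428  0.0836] local [-0.0004 -0.0894  0.0836] F [ 0.8063 -0.1642  0.2165] q6 -1.7454909261195912
shift tool axes [-0.0004 -0.0006  0.0056] turn A [-0.0002 -0.0007  1.5726] turn B [ 0.0007 -0.0002 -1.5689]
0.114 [-0.0003 -0.0418  0.114 ] strip edge px there
0.13 [-0.0015 -0.039   0.13  ] strip edge px there
0.15 [-0.003  -0.0355  0.15  ] strip edge px there
```

```bash
python3 -m jog '[[[0,-0.0005,0.004],[0,0,0]],[[0,-0.0005,0.006],[0,0,0]],[[0,-0.0005,0.007],[0,0,0]],[[0,-0.0005,0.007],[0,0,0]]]'
python3 -m jog '[[[0,0,0.001],[0,0,0]],[[0,0,0.002],[0,0,0]],[[0,0,0.002],[0,0,0]],[[0,0,0.002],[0,0,0]]]'
python3 -c "
from station import ctrl;o=ctrl.get_obs();print(o['tool_pos'],o['contact_force'],o['wrist_torque'])"
```

```text
t: 9.7
tool_pos: [0.51, -0.1436, 0.0774]
tool_rot: [0.376, 3.119, 0.001]
contact_force: [-0.4, 1.9, 4.6]
opening: 0.0002
grip_force: 2.0
t: 10.1
tool_pos: [0.51, -0.1437, 0.076]
tool_rot: [0.376, 3.119, 0.0]
contact_force: [-1.6, 2.6, 7.4]
opening: 0.0
grip_force: 3.8
[ 0.51001075 -0.14365101  0.07601229] [-1.56714335  2.61589964  7.40974773] [0.50661437 0.26884718 0.02952854]
```

```bash
python3 -m jog '[[[0,0,0.001],[0,0,0]],[[0,0,0.002],[0,0,0]],[[0,0,0.003],[0,0,0]],[[0,0,0.003],[0,0,0]],[[0,0,0.003],[0,0,0]]]'
python3 - <<'E'
from h import *
o=ctrl.get_obs();print(o['tool_pos'],o['contact_force'],o['wrist_torque'])
s=optics.get_image("side");a=cv2.resize(s["image"][210:290,340:430],None,fx=7,fy=7,interpolation=2);cv2.imwrite("pics/s6.png",np.clip(a*1.6,0,255).astype(np.uint8))
E
```

```text
t: 10.6
tool_pos: [0.5101, -0.1437, 0.0757]
tool_rot: [-0.375, -3.118, -0.001]
contact_force: [-9.3, 5.2, 22.2]
opening: 0.0001
grip_force: 11.3
[ 0.51013641 -0.14370028  0.0757185 ] [-9.27691244  5.15501959 22.22056624] [1.08438574 1.65419854 0.00853804]
```

View pics/s6.png

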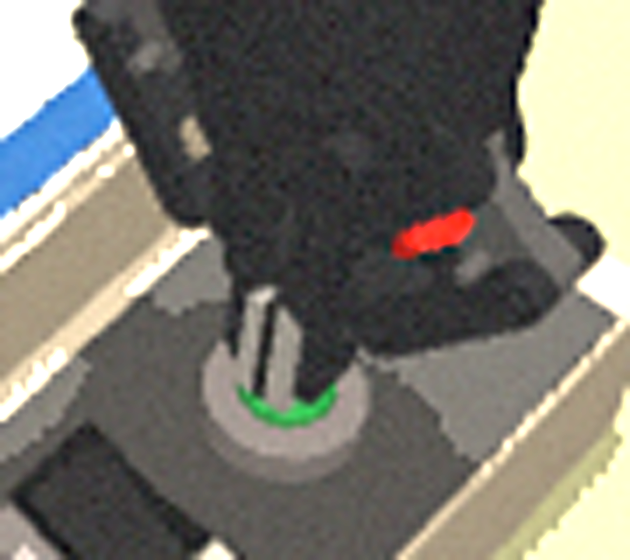

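It's solid at 75.7 mm under 22 N, and the green now looks nearly flush in the grey ring (crop ~(290,410)). The flat tip seems to be landing on the housing. I'll back off and measure the housing's height in the first pictures, along with the jar's position.

```bash
python3 -m jog '[[[0,0,-0.012],[0,0,0]],[[0,0,-0.03],[0,0,0]],[[0,0,-0.03],[0,0,0]]]' | head -3
python3 - <<'E'
from h import *
np.set_printoptions(precision=4,suppress=True)
s,t=optics.get_image("side"),optics.get_image("top")
def proj(d,p):
    K=np.array([[d["fx"],0,d["cx"]],[0,d["fy"],d["cy"]],[0,0,1]]);return cv2.projectPoints(np.array([p],float),d["rvec"],d["tvec"],K,d["D"])[0][0,0]
for z in(.078,.076,.074,.072,.07,.068,.06): print(z,proj(s,[*G[:2],z]))
im=cv2.imread("pics/side0.png"); g=cv2.cvtColor(im,cv2.COLOR_BGR2HSV)
for n,(x0,x1) in (("V",(0,0)),):
  for r in range(256,280,2): print(r,' '.join(f"{int(v):3d}" for v in im[r,362:400,2]))
togo(W(0,-.09,.1))
print("jar cap", [L(plane(t,(496,260),.085)), L(plane(s,(456,289),.085))])
E
```

```text
t: 10.95
tool_pos: [0.511, -0.1447, 0.1041]
tool_rot: [0.375, 3.115, -0.003]
0.078 [380.3645 263.0562]
0.076 [380.2336 263.7931]
0.074 [380.1032 264.5271]
0.072 [379.9733 265.2582]
0.07 [379.844  265.9863]
0.068 [379.7151 266.7116]
0.06 [379.2047 269.5845]
256  59  60  57  60  59  62  62  56  57  61  56  64  65  76  86  85  78  94  59  59  65  70  61  57  59  57  60  56  62  58  62  59  61  60  43  51  51  55
258  56  59  58  55  62  59  61  57  60  70  82 112 115  71  30  32  33  36  33  39  33  33  30  23  90 105  67  55  53  60  62  62  59  60  62  60  58  59
260  60  58  57  59  57  58  63  55  92 110 109 116  71  40  36  32  31  34  35  43  38  28  39  43  33  72 115  98  62  57  62  62  58  61  59  59  61  61
262  60  63  60  58  59  59  59 100 114 111 111  93  27  38  35  28  41  33  41  38  38  36  38  34  35  22  60 110 116  84  62  57  60  62  60  59  61  63
264  62  63  60  61  64  58  50 108 115 107 113  64  12  24  36  41  39  40  46  36  37  41  39  38  40  29  67 113 113 112  84  58  58  60  59  56  59  56
266  60  60  63  62  62  60  34  97 111 113 115 115  35  22  13
[... 638 characters left out ...]
13 114 107 111 114 103  92  60  52  53  49  61  65  63  61  58  64  58  63  63
276  55  63  61  62  58  61  62  61  62  62  56  49  50  56  54  51  54  58  54  56  58  56  53  50  52  51  46  39  59  61  62  60  61  62  60  58  60  60
278  60  58  55  62  59  61  62  62  57  57  61  61  65  58  43  47  55  51  53  53  56  53  47  49  62  60  62  59  62  59  54  64  61  58  61  60  63  60
t 11.05 pos [ 0.5094 -0.1439  0.1016] local [-0.0003 -0.0905  0.1016] F [-0.1402 -0.08   -1.5478] q6 -1.7464656508932124
shift tool axes [-0.0003  0.0005  0.0016] turn A [-0.0005  0.0002  1.5722] turn B [-0.0002 -0.0005 -1.5694]
jar cap [array([ 0.0325, -0.2059,  0.085 ]), array([ 0.035 , -0.2068,  0.085 ])]
```

The housing's rim measures about 72 mm high, so it isn't what stopped the tip. I'll check whether the cap had actually sunk by comparing its visible dark side wall before and during the press.

Run:
```python
from h import *
a=cv2.imread("pics/side0.png"); b=cv2.resize(cv2.imread("pics/s6.png"),(90,80),interpolation=cv2.INTER_AREA); c=cv2.imread("pics/s5.png")[:,:396]; c=cv2.resize(c,(120,120),interpolation=cv2.INTER_AREA)
now=optics.get_image("side")["image"]
for r in range(256,276):
    print(r,"start",a[r,376:386,1],"press",(b[r-210,36:46,1]/1.6).astype(int),"now",now[r,376:386,1])
print("R start/press row", [(r,a[r,380,2],int(b[r-210,41,2]/1.6)) for r in range(262,276)])
```

```text
256 start [ 79  82  97 108 102 105  88  75  65  56] press [97 58 24 73 97 99 68 33 24 30] now [71 66 27 81 94 97 93 52 29 33]
257 start [107 112 128 128 131 128 130 121 122  89] press [ 97  48  23  77  97 101  89  47  35  32] now [100  90  59  96  94  96  91  78  61  33]
258 start [124 125 128 127 128 126 125 124 127 126] press [96 43 33 93 98 96 91 41 30 35] now [116 121 120  95  94  94  91  93 117  79]
259 start [128 127 128 126 127 126 125 125 129 128] press [90 31 38 91 98 96 78 40 28 30] now [117 118 122 117 104  97  98 112 120 123]
260 start [129 125 123 128 125 128 129 122 126 130] press [78 29 48 91 95 95 75 33 30 30] now [119 115 115 115 121 123 119 117 119 117]
261 start [129 129 127 127 126 128 127 126 126 126] press [74 32 70 96 97 94 71 34 27 32] now [118 118 118 113 117 118 119 117 120 118]
262 start [127 126 130 127 129 130 129 129 126 127] press [59 29 76 97 98 91 51 33 32 25] now [119 118 117 120 118 120 115 117 120 121]
263 start [132 128 130 127 130 130 129 128 129 129] press [45 25 91 98 95 90 48 30 28 33] now [122 120 121 122 120 121 121 120 120 120]
264 start [1
[... 1274 characters left out ...]
98 100  97  99  99 101 101] now [99 95 93 97 98 97 97 95 97 99]
274 start [ 69  98 100 108 105 106  99 104 104  96] press [ 85  98  99 101  98  98  96  98  98  97] now [ 85 103  99 104 102  99  99  96  99  97]
275 start [51 54 50 56 54 70 71 69 56 47] press [74 76 77 79 80 87 88 88 78 76] now [73 72 75 79 82 87 88 87 76 75]
R start/press row [(262, np.uint8(41), 96), (263, np.uint8(40), 93), (264, np.uint8(46), 92), (265, np.uint8(40), 82), (266, np.uint8(48), 81), (267, np.uint8(33), 94), (268, np.uint8(22), 70), (269, np.uint8(23), 45), (270, np.uint8(28), 42), (271, np.uint8(73), 89), (272, np.uint8(115), 106), (273, np.uint8(115), 105), (274, np.uint8(113), 105), (275, np.uint8(56), 95)]
```

The cap's top edge sank about 2.6 px (≈ 6–7 mm, full travel) at the solid stop and is back up now. So the key was fully in under 22 N; its top simply stands a few mm higher than its nominal 78 mm. I'll retreat and make a last check.

```bash
python3 -m jog '[[[0,0,-0.03],[0,0,0]],[[0,-0.02,-0.07],[0,0,0]],[[0,-0.04,-0.11],[0,0,0]],[[0,-0.06,-0.15],[0,0,0]],[[0,-0.06,-0.15],[0,0,0]]]'
python3 -m jog '[[[0,0,0],[0,0,0]],[[0,0,0],[0,0,0]],[[0,0,0],[0,0,0]]]'
python3 - <<'E'
from h import *
s=optics.get_image("side"); cv2.imwrite("pics/s7.png",cv2.resize(s["image"][100:350,200:480],None,fx=2.3,fy=2.3))
E
```

```text
t: 11.6
tool_pos: [0.4974, -0.2053, 0.2582]
tool_rot: [0.379, 3.11, -0.008]
contact_force: [-0.1, -0.0, 1.1]
opening: -0.0002
grip_force: 0.0
t: 11.9
tool_pos: [0.4946, -0.2011, 0.2494]
tool_rot: [-0.374, -3.115, -0.003]
contact_force: [0.1, -0.4, -0.8]
opening: 0.0002
grip_force: 0.0
```

View pics/s7.png

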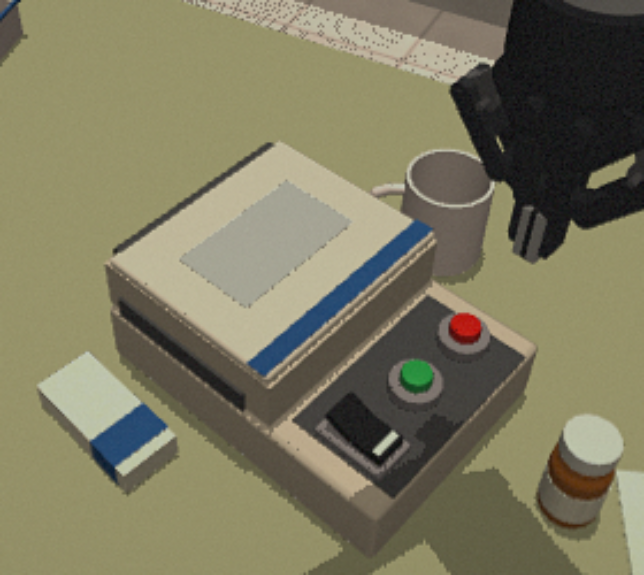

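The cover is flat, with the strip at crop (250,365)–(425,225). The rocker's white end is down at (385,443), green at (417,375) and red at (465,327) are both up, and the carton, jar and mug haven't moved. The arm is clear, so I'm handing in.

```bash
python3 -c "
from station import job; print(job.finish_job())"
```

```text
the job is handed in; nothing more can be done
None
```

I shut the cover, switched the rocker on, then pressed the green key fully in (three presses in all, the first off-centre) and it sprang back; the red key and the things round the printer were left alone, and the job is handed in at about 12 s, though the hand-in gave no verdict.

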